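# Flip open the soother box

## Task

Get the soothers within reach: the steel tin stands in front of the wider of the two wooden boxes, so first push it aside, upright and without lifting it, until it stands wholly to one side of that box's front. Then, with the fingertips under its thumb tab, flip that box's lid up and over past upright so that it leans fully open by its own weight, and let go. The narrow box stays shut, and the other things on the dresser stay where they are.

Things in the scene. Friction and masses are not known exactly. Their poses are not given: they have to be found in the camera images.
- wide_box: Fixed light-wood box, closed by a hinged lid of the same wood: 90 mm deep (x), 130 mm wide (y), 55 mm high without the lid, 63 mm with it. Origin at the centre of its underside on the dresser top; x points from its front to its hinge side (its front looks to -x, roughly to the robot), y along its width, z up. This is the wider of the two boxes, the one to open. The two boxes may stand either way round, left or right.
- wide_hinge (a point): Middle of the wide box's hinge axis: 45 mm behind the box's origin, 55 mm above the dresser top, in the plane of the lid's underside. The axis runs along the box's y.
- wide_tab (a point): Middle of the front edge of that lid's underside, on the lid's thumb tab; moves with the lid. The tab is 60 mm wide and 7 mm thick and juts 25 mm out beyond the lid's front edge (27 mm beyond the box's front wall at the closed lid), free underneath down to the dresser top. The lid is 134 mm wide, 8 mm thick; with the tab it reaches 117 mm from the hinge axis. Closed, this point is 72 mm in front of the box's origin and 55 mm above the dresser top.
- wide_lid (a joint): Angle of the wide box's lid (rad): 0 closed and level, 1.57 upright, 1.95 leaning back on its stop, fully open. The lid weighs about 0.12 kg and the hinge is nearly free: let go below about 1.35 it falls shut, beyond about 1.65 it falls open to the stop by itself, between the two it may stand.
- narrow_box: Fixed light-wood box, closed by a hinged lid of the same wood: 90 mm deep (x), 80 mm wide (y), 55 mm high without the lid, 63 mm with it. Origin at the centre of its underside on the dresser top; x points from its front to its hinge side (its front looks to -x, roughly to the robot), y along its width, z up. The narrower of the two boxes: stays shut.
- narrow_tab (a point): Middle of the front edge of that lid's underside, on the lid's thumb tab; moves with the lid. The tab is 60 mm wide and 7 mm thick and juts 25 mm out beyond the lid's front edge (27 mm beyond the box's front wall at the closed lid), free underneath down to the dresser top. The lid is 84 mm wide, 8 mm thick; with the tab it reaches 117 mm from the hinge axis. Closed, this point is 72 mm in front of the box's origin and 55 mm above the dresser top.
- narrow_lid (a joint): Angle of the narrow box's lid (rad), 0 closed. It must stay closed.
- tin: Loose round stainless steel tin with a twist cap, upright: 66 mm diameter (cap 67 mm), 75 mm tall, about 0.25 kg. Origin at the centre of its underside. It starts in front of the wide box's tab; the gap between tab and tin is 20 to 45 mm.
- bottle: Bystander: glass baby bottle, 58 mm diameter, 147 mm tall, loose; origin at the centre of its underside.
- teether: Bystander: pale green silicone teether ring lying flat, 62 mm outer diameter, 13 mm thick, loose; between the two boxes; origin at the centre of its underside.
- cream_jar: Bystander: small white jar, 48 mm diameter, 45 mm tall, loose; origin at the centre of its underside.
- monitor: Bystander: white baby monitor camera, a ball on a foot, 68 mm diameter, 105 mm tall, loose; origin at the centre of its underside.
- hairbrush: Bystander: small wooden hairbrush lying flat at the left, 152 mm long (x), 42 mm wide, 24 mm high, loose; origin 88 mm from the handle's end on the dresser top.

How it is judged:
By the outcome, as a careful person would: the job done as asked, in the order asked, and still so for the second after the job is handed in, with the robot touching nothing.
It also fails if it takes over 59 s, if anything falls off the work surface, if the arm or the gripper's body presses on something with over 40 N, if the wrist force passes 120 N, or if a joint passes its speed limit or range.

## Robot

A 6-joint arm with a two-finger parallel gripper is mounted at the origin on the work surface. World frame = base frame: x ahead of the robot, y to its left, z up, the work surface at z = 0. Lengths are in mm, angles in rad, forces in N, time in s.
With the tool pointing down it reaches from about 350 to 775 mm from the base axis. Payload 7.3 kg.
Tool frame: the origin (TCP) lies between the finger pads; the fingertips stand 22 mm ahead of it and the grasp point (between the pads) lies 3 mm ahead of it; z points along the fingers, x is the direction in which the jaws open and shut, and the axes are right-handed (so a half turn about z gives the same grasp; the last joint's range is limited). The gripper opens to 92 mm and grips with 3 to 60 N. Pads are 19 mm wide; open, the fingers measure 130 mm over their backs; the gripper's body (75 mm by 190 mm) begins 47 mm behind the grasp point.
Start: joints at [-1.401, 0.342, 1.524, -0, 1.275, -0.146], TCP at [163.075, -499.048, 248.741] pointing down, gripper open.
Joint ranges: [-2.53, 2.53], [-0.77, 2.02], [0.04, 2.7], [-1, 4.14], [0.28, 2.66], [-3.11, 3.11]. Speed limits (rad/s): [2.57, 2.57, 3.14, 3.14, 3.14, 3.14].

## Interface

Orientations are given as [roll, pitch, yaw] about the fixed x, y, z axes, in that order (R = Rz(yaw) Ry(pitch) Rx(roll)).
In Python, from plant import * gives the robot as it stands. The module is installed in compiled form; this text tells all that it offers.
- The arm moves only by the shell command python3 -m handwheel 'ROWS' [OPENING]. ROWS is a JSON object of lists of equal length, an entry for each row: "translation": the shift along the world's x, y, z in units of 15 cm (1.0 is 15 cm), a list of three; "twist": the turn about the world's z in units of 90 degrees (1.0 is 90 degrees). In form: {"translation": [[tx, ty, tz], ...], "twist": [twist, ...]}. A call has exactly 8 rows; each row shifts and turns the pose as measured when the row begins; what a row does not reach is not made up. A row lasts 1/8 s, in which the tool goes at most 62.5 mm and 10.7 degrees, less where a joint would pass 70% of its speed; a pose out of reach is approached as far as the arm can. A call with a number of a shift or a turn outside -1 to 1 is refused whole. A call with a gripper value outside its range is refused whole. OPENING is the closure in counts, from 0 (fully open) to 255 (shut), set as the call begins (- or left out, the last holds). The fingers move at their own pace and stop on an object; the grip force is fixed at half the most. Time passes only in rows, so rows that do not move let the fingers close, or fill a call up. It gives the time, the measured TCP pose, the force and the opening at its end, in the units of the state.
- get_obs(): the state, without advancing time (a new reading comes with each control period).
- capture(name): name is "scene" or "top" or "wrist"; returns a dict with "img" (420x560x3 uint8, red, green, blue), "vertical_fov" (degrees; the focal length in pixels is half the picture's height over the tangent of half this angle, whatever the lens; pixels are square), "cx", "cy" (the principal point, pixels), "world_from_camera" (4x4, takes a point from camera to world coordinates). Camera axes: x right, y up, looking along -z (the intrinsics and any distortion apply to the point x, -y, -z); pixel columns grow to the right and rows downward; lengths in mm; the calibration is good to about 2 mm. A picture is of the moment at which its call begins. There is no depth.
- close_job(): hands the job in, once; it reports no verdict.
Trained networks look in the newest picture that a camera, given by its name, has taken for a name from the list of things; names that differ only in an ending like _2 or _b are one class to them, and where a whole thing is asked for, a point or a joint stands for the part that bears it (a point fixed in the world has none). Each returns a list of dicts, best first, with "score" (0 to 1); they miss things now and then, are a little off and sometimes report something else, mostly with a low value. They report only what shows in the picture. A call takes as long as a camera call.
- search_frame(camera, label): "position" ([x, y, z] in mm, in the coordinates of the camera as it stood for that picture, good to about 4 mm: the middle of the surface that is visible of it).
- spot_point(camera, label): "position" ([x, y, z] in mm, in the coordinates of the camera as it stood for that picture, good to about 4 mm: a listed point, or the origin of a listed thing).
The state is a dict: "time": time; "joint_positions": joint angles; "dq": joint speeds; "tau": joint torques, N m; "tool_pos": TCP position; "tcp_rot": TCP orientation; "contact_force": force on the tool from outside, world axes, zero at the start; "moment": the same for the moment, N m; "grip_width": finger opening in mm.
Only numpy, scipy, OpenCV 4.12 (cv2) and the standard library are available. Lean on these libraries where they do the work, as an engineer would, in place of code of your own. Each camera call takes 0.05 s, during which the arm holds its last target.

## Working session

There is one attempt and no reset: what is moved stays moved. The work goes in short steps, Python scripts to look and compute and a shell command to move; the robot and the scene stay as the last step left them, time stands still between calls to the robot, and variables do not carry over. Pictures are saved under pics/ and viewed, and the job is handed in when it is done.

```bash
mkdir -p pics
cat > h.py <<'E'
from plant import *
import numpy as np, cv2
def w(c,p):
    return (c["world_from_camera"]@np.r_[p,1])[:3]
def look(cam,name,labels=(),pts=()):
    c=capture(cam); cv2.imwrite(f"pics/{name}.png",c["img"][:,:,::-1])
    for l in labels:
        for d in spot_point(cam,l)[:2]: print(cam,l,round(d["score"],2),w(c,d["position"]).round(0))
    return c
E
python3 - <<'E'
from h import *
L=["wide_box","wide_tab","wide_hinge","narrow_box","narrow_tab","tin","bottle","teether","cream_jar","monitor","hairbrush"]
look("scene","s0",L); look("top","t0",L)
o=get_obs(); print(o["time"],o["tool_pos"],o["tcp_rot"],o["grip_width"])
E
```

```text
scene wide_box 0.82 [ 657. -154.   -1.]
scene wide_tab 0.92 [ 589. -152.   55.]
scene wide_hinge 0.86 [ 703. -152.   56.]
scene narrow_box 0.55 [661. 175.   0.]
scene narrow_tab 0.78 [584. 181.  54.]
scene tin 0.97 [ 515. -173.    4.]
scene tin 0.2 [687.   6.   1.]
scene bottle 0.93 [797. -28.   4.]
scene teether 0.71 [ 589. -153.   56.]
scene teether 0.61 [604.   1.  -2.]
scene cream_jar 0.71 [690.   6.   2.]
scene monitor 0.74 [661. 411.   2.]
scene hairbrush 0.91 [503. 467.  -2.]
top wide_tab 0.89 [ 590. -151.   52.]
top wide_tab 0.63 [659. 418.   3.]
top wide_hinge 0.65 [ 707. -148.   54.]
top wide_hinge 0.52 [601.   0.   3.]
top narrow_box 0.82 [665. 173.   5.]
top narrow_tab 0.83 [585. 186.  57.]
top tin 0.66 [ 517. -173.   -0.]
top bottle 0.78 [795. -31.  -2.]
top teether 0.69 [603.  -2.   3.]
top cream_jar 0.71 [692.   7.   1.]
top monitor 0.63 [661. 419.   2.]
top hairbrush 0.6 [505. 467.   0.]
1.2 [ 163.05959828 -499.04605551  248.75075924] [-3.14158262e+00 -9.21532697e-05 -1.25505170e+00] 92.00521328787607
```

View pics/s0.png

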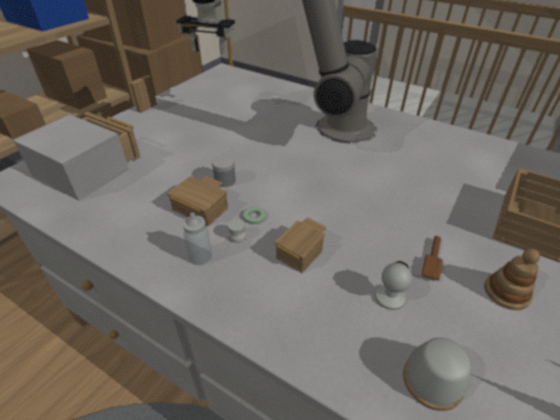

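View pics/t0.png

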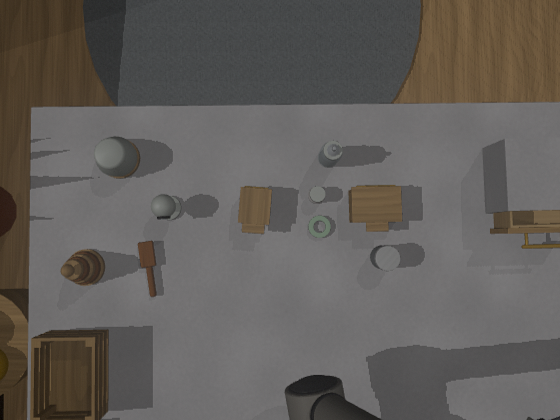

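The scene picture shows the tin (223,170) in front of the right-hand wide box (198,200). The narrow box is at (300,245), and the networks agree with this. My plan is to push the tin to −y with the two fingertips about 40 mm apart, so the tin sits between them.

```bash
python3 -m handwheel '{"translation": [[0.26,0.3,0],[0.26,0.3,0],[0.26,0.3,0],[0.26,0.3,0],[0.26,0.3,0],[0.26,0.3,0],[0.26,0.3,0],[0.26,0.3,0]], "twist": [0.1,0.1,0.1,0.1,0.1,0.1,0.1,0.1]}' 144
```

```text
time: 2.2
tool_pos: [480.9, -130.8, 249.5]
tcp_rot: [3.139, -0.005, 0.033]
contact_force: [0.2, -0.9, -0.3]
grip_width: 39.9
```

```bash
python3 -m handwheel '{"translation": [[0.08,0.1,0],[0.08,0.1,0],[0.07,0.1,0],[0,0,-0.2],[0,0,-0.2],[0,0,-0.2],[0,0,-0.1],[0,0,0]], "twist": [-0.02,0,0,0,0,0,0,0]}'
python3 - <<'E'
from h import *
look("wrist","w1",["tin","wide_tab","wide_hinge"]); look("top","t1",["tin","wide_tab"])
look("scene","s1",["tin","wide_tab","wide_hinge","wide_box"]);
E
```

```text
time: 3.2
tool_pos: [519.5, -79.5, 142.0]
tcp_rot: [3.139, -0.008, 0.009]
contact_force: [-0.9, -0.4, -0.1]
grip_width: 39.7
wrist tin 0.62 [ 518. -175.   -3.]
wrist wide_hinge 0.95 [ 704. -152.   61.]
top wide_tab 0.92 [ 592. -148.   56.]
scene tin 0.66 [ 512. -176.    3.]
scene wide_hinge 0.8 [ 703. -151.   57.]
scene wide_hinge 0.24 [606.  -1.  -2.]
scene wide_box 0.91 [ 656. -151.   -2.]
```

View pics/w1.png

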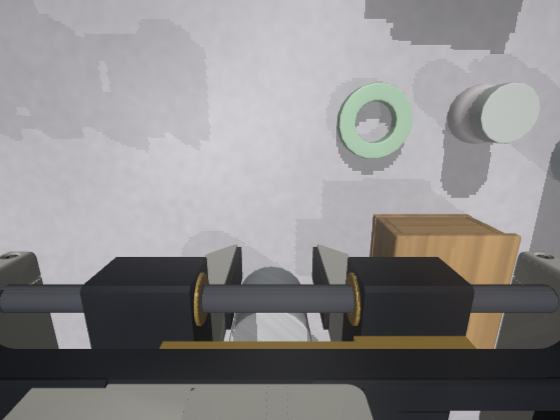

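The wrist view shows the tin (270,300) centred between the fingertips, about 45 mm ahead of them. The teether (375,120) is well clear. Next I lower and push.

```bash
python3 -m handwheel '{"translation": [[-0.02,0,-0.15],[0,0,-0.15],[0,0,-0.15],[0,0,-0.12],[0,0,-0.08],[0,0,0],[0,-0.05,0],[0,-0.05,0]], "twist": [0,0,0,0,0,0,0,0]}'
python3 -c "
from h import *
o=get_obs();print(o['tool_pos'],o['tcp_rot'])"
```

```text
time: 4.8
tool_pos: [518.7, -95.7, 45.1]
tcp_rot: [3.137, -0.016, 0.01]
contact_force: [0.2, -1.0, -0.7]
grip_width: 40.0
[518.66229129 -95.66369152  45.05945165] [ 3.13659774 -0.01565107  0.01031608]
```

```bash
python3 -m handwheel '{"translation": [[-0.01,-0.06,-0.01],[0,-0.06,-0.01],[0,-0.06,0],[0,-0.05,0],[0,-0.05,0],[0,-0.05,0],[0,-0.05,0],[0,-0.05,0]], "twist": [0,0,0,0,0,0,0,0]}'
python3 -m handwheel '{"translation": [[0,-0.05,0],[0,-0.05,0],[0,-0.05,0],[0,-0.05,0],[0,-0.05,0],[0,-0.05,0],[0,-0.05,0],[0,-0.05,0]], "twist": [0,0,0,0,0,0,0,0]}'
python3 - <<'E'
from h import *
look("wrist","w2",["tin"]);look("scene","s2",["tin"]);
E
```

```text
time: 5.8
tool_pos: [517.2, -164.9, 42.8]
tcp_rot: [3.137, -0.017, 0.009]
contact_force: [-1.1, 1.7, 1.3]
grip_width: 39.8
time: 6.8
tool_pos: [517.1, -229.0, 42.8]
tcp_rot: [3.137, -0.017, 0.009]
contact_force: [0.2, 1.5, -0.0]
grip_width: 40.0
wrist tin 0.59 [ 520. -264.    1.]
scene tin 0.64 [ 517. -266.    2.]
```

View pics/w2.png

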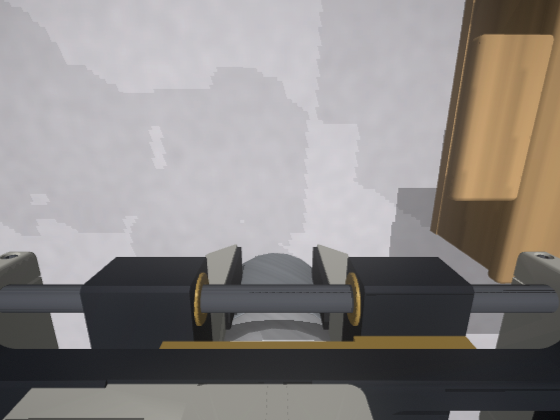

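The tin (275,290) is upright between the fingers at y ≈ −265. I push it about 22 mm further for margin, then back off and rise.

```bash
python3 -m handwheel '{"translation": [[0,-0.05,0],[0,-0.05,0],[0,-0.05,0],[0,0,0],[0,0.06,0],[0,0.1,0],[0,0.1,0],[0,0.04,0.05]], "twist": [0,0,0,0,0,0,0,0]}'
python3 -m handwheel '{"translation": [[0,0,0.2],[0,0,0.2],[0,0,0.2],[0,0.03,0.05],[0.05,0.05,0],[0.05,0.05,0],[0.05,0.05,0],[0.05,0,0]], "twist": [0,0,-0.1,-0.11,-0.11,-0.11,-0.11,-0.11]}' 0
python3 - <<'E'
from h import *
look("wrist","w3",["tin","wide_tab","wide_hinge"]);look("scene","s3",["tin","wide_tab","wide_hinge"]);look("top","t3",["tin","wide_tab","wide_hinge"])
E
```

```text
time: 8.0
tool_pos: [516.5, -203.9, 49.9]
tcp_rot: [3.138, -0.015, 0.01]
contact_force: [-0.4, 0.2, 0.1]
grip_width: 40.3
time: 9.0
tool_pos: [548.0, -171.6, 156.8]
tcp_rot: [3.139, -0.022, -1.039]
contact_force: [0.1, 0.3, -0.9]
grip_width: 91.6
wrist tin 0.75 [ 518. -289.    1.]
scene tin 0.82 [ 516. -289.    3.]
scene wide_tab 0.62 [ 589. -151.   55.]
scene wide_hinge 0.72 [ 702. -152.   54.]
top wide_tab 0.83 [ 592. -148.   54.]
top wide_tab 0.38 [589. 187.  57.]
top wide_hinge 0.79 [ 707. -152.   53.]
top wide_hinge 0.3 [692.   6.  -1.]
```

View pics/t3.png

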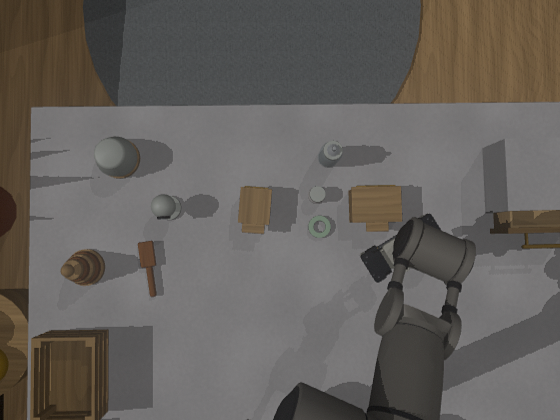

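View pics/w3.png

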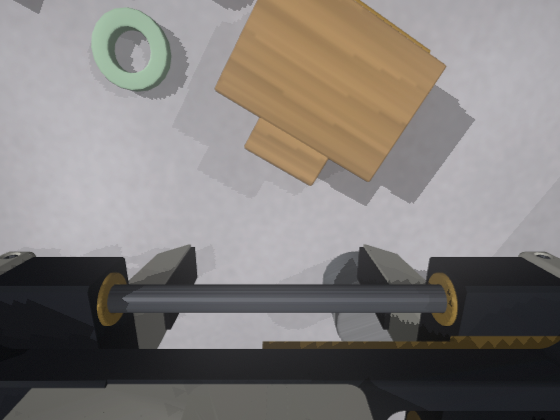

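The tin now stands at about (517,−289), clear of the box front, whose right lid edge is at y ≈ −218. The wrist view shows the closed lid with its tab at (285,160), turned about 30° relative to the tool. The tool can only point down, so I will take the tab between the fingertips by its side edges, with the tips just below its underside. First I hover and check alignment.

```bash
python3 -m handwheel '{"translation": [[0,0.03,0],[0,0.03,0],[0,0.04,0],[0,0.03,0],[0,0,0],[0,0,0],[0,0,0],[0,0,0]], "twist": [-0.1,-0.1,-0.1,-0.03,0,0,0,0]}' 0
python3 - <<'E'
from h import *
o=get_obs();print(o['tool_pos'],o['tcp_rot'])
c=look("wrist","w4",["wide_tab","wide_hinge"]); print(c["vertical_fov"],c["cx"],c["cy"]);print(c["world_from_camera"].round(3))
E
```

```text
time: 10.6
tool_pos: [547.2, -153.7, 156.0]
tcp_rot: [3.139, -0.022, -1.566]
contact_force: [-0.6, -0.3, -0.4]
grip_width: 91.8
[ 547.18351108 -153.67792537  155.96785012] [ 3.1385659  -0.02173192 -1.56581538]
wrist wide_tab 0.75 [ 589. -153.   54.]
69.06759880396655 276.7360028077308 211.3770304110789
[[ 4.00000e-03  9.58000e-01  2.86000e-01  6.25219e+02]
 [-1.00000e+00 -2.00000e-03  2.20000e-02 -1.50495e+02]
 [ 2.20000e-02 -2.86000e-01  9.58000e-01  2.91752e+02]
 [ 0.00000e+00  0.00000e+00  0.00000e+00  1.00000e+00]]
```

View pics/w4.png

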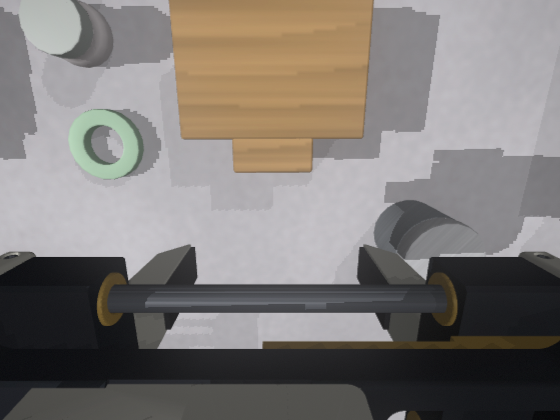

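```bash
cat >> h.py <<'E'
def px(c,u,v,z):
    f=210/np.tan(np.radians(c["vertical_fov"]/2))
    T=c["world_from_camera"]; d=T[:3,:3]@np.array([(u-c["cx"])/f,-(v-c["cy"])/f,-1])
    return (T[:3,3]+d*(z-T[2,3])/d[2]).round(1)
E
python3 - <<'E'
from h import *
c=capture("wrist")
for u,v,z in [(181,138,63),(363,138,63),(233,171,62),(312,171,62),(234,140,62),(312,139,62)]: print(u,v,px(c,u,v,z))
E
```

```text
181 138 [612.8 -86.   63. ]
363 138 [ 613.1 -218.8   63. ]
233 171 [ 588.6 -122.6   62. ]
312 171 [ 588.6 -182.3   62. ]
234 140 [ 611.4 -124.2   62. ]
312 139 [ 612.3 -181.4   62. ]
```

The lid's front edge is at x = 613 with yaw ≈ 0. The tab spans y −182…−122, so its centre is −152.5, and x 588…613. I move over it and down.

```bash
python3 -m handwheel '{"translation": [[0.1,0.01,0],[0.1,0,0],[0.1,0,0],[0.03,0,-0.1],[0,0,-0.15],[0,0,-0.15],[0,0,-0.1],[0,0,0]], "twist": [0,0,0,0,0,0,0,0]}' 0
python3 - <<'E'
from h import *
o=get_obs();print(o['tool_pos'],o['tcp_rot'])
E
```

```text
time: 11.8
tool_pos: [595.4, -151.6, 75.1]
tcp_rot: [3.134, -0.02, -1.566]
contact_force: [-0.9, -0.2, 0.0]
grip_width: 91.8
[ 595.43354495 -151.57016776   75.09536233] [ 3.13439011 -0.02041089 -1.56573143]
```

```bash
python3 -m handwheel '{"translation": [[0.01,-0.006,-0.03],[0,0,0],[0,0,0],[0,0,0],[0,0,0],[0,0,0],[0,0,0],[0,0,0]], "twist": [0,0,0,0,0,0,0,0]}' 110
python3 - <<'E'
from h import *
look("wrist","w5")
E
```

```text
time: 12.8
tool_pos: [597.9, -152.1, 72.5]
tcp_rot: [3.138, -0.02, -1.567]
contact_force: [-0.2, 1.7, 0.0]
grip_width: 59.3
```

View pics/w5.png

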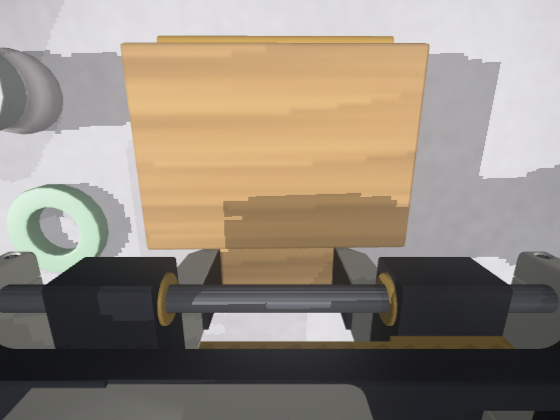

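The fingers hold the tab at 59.3 mm, with the tips below its underside. Next I work out the arc.

Run:
```python
import numpy as np
for t in np.arange(0,1.81,0.1):
    print(round(t,2),(705-107*np.cos(t)+3.5*np.sin(t)).round(1),(55+107*np.sin(t)+3.5*np.cos(t)+14).round(1))
```

```text
0.0 598.0 72.5
0.1 598.9 83.2
0.2 600.8 93.7
0.3 603.8 104.0
0.4 607.8 113.9
0.5 612.8 123.4
0.6 618.7 132.3
0.7 625.4 140.6
0.8 633.0 148.2
0.9 641.2 155.0
1.0 650.1 160.9
1.1 659.6 165.9
1.2 669.5 170.0
1.3 679.8 173.0
1.4 690.3 175.0
1.5 700.9 176.0
1.6 711.6 175.9
1.7 722.3 174.7
1.8 732.7 172.4
```

```bash
python3 -m handwheel '{"translation": [[0.006,0,0.071],[0.013,0,0.07],[0.02,0,0.069],[0.027,0,0.066],[0.033,0,0.063],[0,0,0],[0,0,0],[0,0,0]], "twist": [0,0,0,0,0,0,0,0]}'
python3 - <<'E'
from h import *
look("wrist","w6");look("scene","s6",["wide_tab"])
E
```

```text
time: 13.85
tool_pos: [614.6, -151.9, 126.9]
tcp_rot: [3.139, -0.02, -1.565]
contact_force: [1.7, 1.7, -1.9]
grip_width: 59.8
scene wide_tab 0.8 [ 606. -148.  115.]
scene wide_tab 0.75 [ 515. -289.    3.]
```

View pics/w6.png

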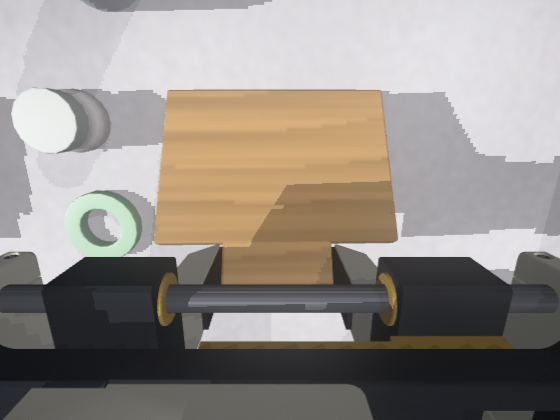

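The tab is held and the lid is rising, at about 0.5 rad with low forces. I continue along the arc.

```bash
python3 -m handwheel '{"translation": [[0.027,0,0.036],[0.045,0,0.055],[0.05,0,0.05],[0.055,0,0.045],[0.059,0,0.04],[0.063,0,0.033],[0.066,0,0.027],[0.069,0,0.02]], "twist": [0,0,0,0,0,0,0,0]}'
python3 - <<'E'
from h import *
o=get_obs();print(o['tool_pos'],o['contact_force'])
look("wrist","w7");o=get_obs();print(o['tool_pos'],o['contact_force'])
E
```

```text
time: 15.0
tool_pos: [681.1, -151.5, 174.2]
tcp_rot: [3.131, -0.019, -1.566]
contact_force: [0.7, -0.2, -5.9]
grip_width: 59.5
[ 681.14079188 -151.47219285  174.23485946] [ 0.68074478 -0.23954873 -5.92782839]
[ 682.24040002 -151.44165175  174.44411224] [-2.94175643  0.94425076 -2.90798564]
```

View pics/w7.png

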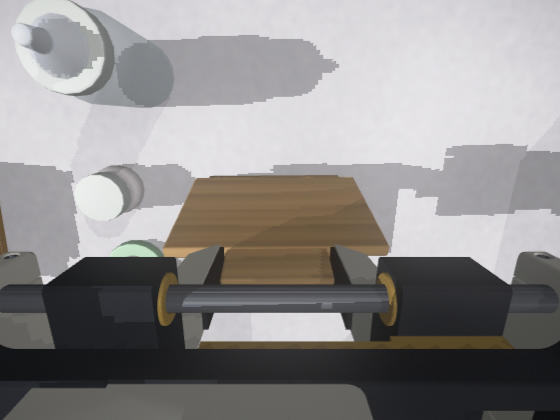

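The lid is still held and near upright, about 1.3 rad. I carry it past upright.

```bash
python3 -m handwheel '{"translation": [[0.055,0,0.004],[0.07,0,0.006],[0.071,0,0],[0.07,0,-0.008],[0.068,0,-0.015],[0,0,0],[0,0,0],[0,0,0]], "twist": [0,0,0,0,0,0,0,0]}'
python3 - <<'E'
from h import *
look("wrist","w8");look("scene","s8",["wide_tab","wide_hinge"])
E
```

```text
time: 16.05
tool_pos: [731.0, -151.1, 174.8]
tcp_rot: [3.125, -0.018, -1.567]
contact_force: [-1.8, 0.5, -2.8]
grip_width: 59.4
scene wide_tab 0.69 [ 729. -150.  173.]
scene wide_hinge 0.84 [ 705. -148.   56.]
```

View pics/w8.png

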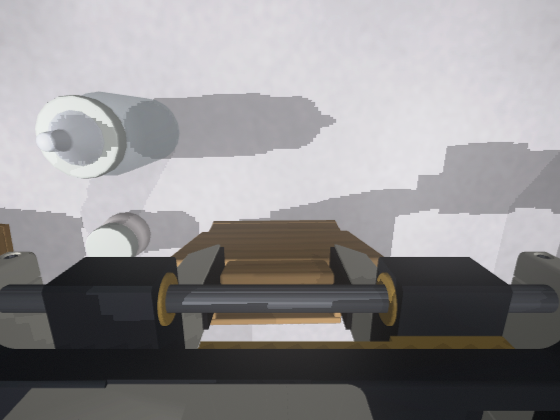

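View pics/s8.png

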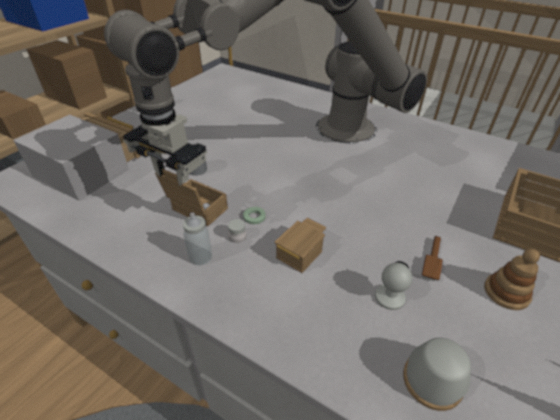

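The lid is past upright: tab x ≈ 729 against hinge x ≈ 705, so about 1.78 rad. I release it, let it lean back, then rise straight up.

```bash
python3 -m handwheel '{"translation": [[0,0,0],[0,0,0],[0,0,0],[0,0,0],[0,0,0],[0,0,0],[0,0,0],[0,0,0]], "twist": [0,0,0,0,0,0,0,0]}' 0
python3 -m handwheel '{"translation": [[0,0,0.05],[0,0,0.1],[0,0,0.1],[-0.1,0,0.15],[-0.2,0,0.1],[-0.3,0,0],[-0.3,0,0],[-0.3,0,0]], "twist": [0,0,0,0,0,0,0,0]}'
python3 -m handwheel '{"translation": [[-0.3,-0.1,0],[-0.2,-0.1,0],[0,-0.1,0],[0,-0.1,0],[0,0,0],[0,0,0],[0,0,0],[0,0,0]], "twist": [0,0,0,0,0,0,0,0]}'
python3 - <<'E'
from h import *
L=["tin","wide_tab","wide_hinge","narrow_tab","bottle","teether","cream_jar","monitor","hairbrush"]
look("top","t9",L);look("scene","s9",L)
E
```

```text
time: 17.25
tool_pos: [732.9, -151.8, 177.5]
tcp_rot: [3.132, -0.02, -1.567]
contact_force: [0.1, -0.1, 0.3]
grip_width: 91.8
time: 18.25
tool_pos: [551.2, -152.1, 262.3]
tcp_rot: [-3.141, -0.024, -1.566]
contact_force: [-0.3, -0.4, 1.0]
grip_width: 91.9
time: 19.25
tool_pos: [475.7, -214.0, 268.2]
tcp_rot: [-3.133, -0.028, -1.565]
contact_force: [-0.1, 0.3, -0.7]
grip_width: 92.0
top tin 0.64 [ 705. -149.   54.]
top tin 0.55 [ 519. -288.   -0.]
top wide_tab 0.94 [ 748. -146.  163.]
top wide_hinge 0.66 [605.  -2.   1.]
top wide_hinge 0.57 [ 705. -150.   54.]
top narrow_tab 0.71 [590. 187.  58.]
top bottle 0.65 [796. -30.   3.]
top teether 0.75 [601.  -4.   0.]
top cream_jar 0.82 [689.   7.  -3.]
top monitor 0.72 [662. 417.   5.]
top hairbrush 0.79 [507. 470.   1.]
top hairbrush 0.27 [ 518. -287.   -1.]
scene tin 0.62 [ 517. -290.    2.]
scene wide_tab 0.6 [606.   1.  -0.]
scene wide_hinge 0.94 [ 704. -152.   56.]
scene wide_hinge 0.57 [687.   6.   0.]
scene narrow_tab 0.59 [586. 181.  54.]
scene bottle 0.81 [797. -29.   4.]
scene bottle 0.57 [501. 471.  -1.]
scene teether 0.67 [605.   0.  -1.]
scene cream_jar 0.86 [687.   5.   4.]
scene monitor 0.76 [660. 410.   2.]
scene hairbrush 0.86 [501. 468.  -2.]
```

View pics/s9.png

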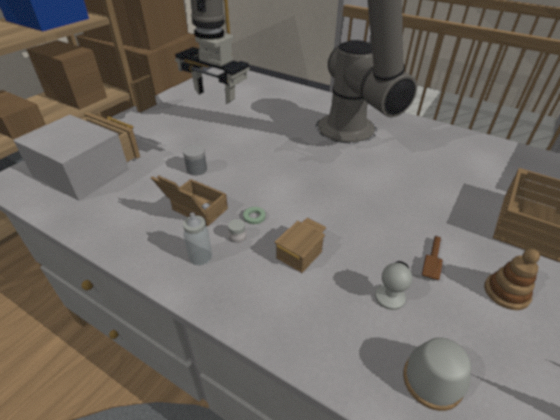

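View pics/t9.png

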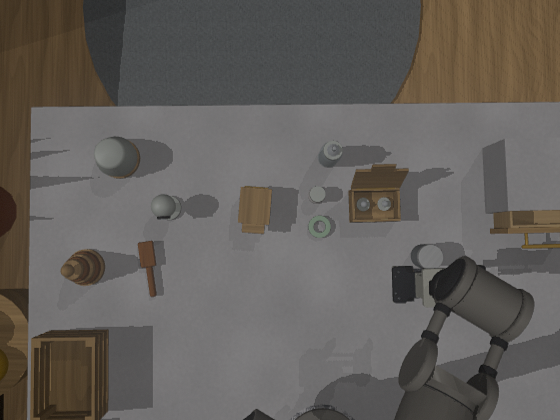

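The lid leans open at (378,178) in the top view, with the soothers showing at (365,203) and (386,203). The tin stands upright to the right at (430,257). Everything else is unmoved and the robot touches nothing.

```bash
python3 -c "
from plant import *
print(close_job())"
```

```text
the job is handed in; nothing more can be done
None
```

The wide box is open with its lid leaning on the stop. The tin stands clear to the right, and I handed the job in at about 19 s.

**What I did**
- **Tin:** I pushed it upright along the dresser with two fingertips, from about (516, −173) to (517, −289). Its near edge is at y ≈ −256 and the box's lid ends at y ≈ −219, so it is clear by about 37 mm.
- **Lid:** I took the thumb tab at its side edges with the fingertips reaching below its underside. I swung it to about 1.78 rad, let go, and it fell back by itself.

**Last checks**
- **Lid angle:** the top camera put the tab at (748, −146, 163), which matches about 1.95 rad, fully open. The soothers are visible inside.
- **Other things:** the narrow box is shut, and the other things are where they started, within the networks' few millimetres of error.
- **Forces:** the readings I saw stayed under about 7 N. The robot ended clear of everything.

**What differed or disagreed**
- **Grip on the tab:** these moves can only point the tool down, so the fingers pinched the tab's sides rather than pushing purely from underneath.
- **Network reports:** a few results in the last pictures were false. One "tin" was reported at the hinge, and the scene camera put "wide_tab" at the teether. The pictures contradict both.

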